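# Spring the mesh filter panel back into the mist extractor

## Robot

A 7-joint arm with a two-finger parallel gripper is mounted at the origin on a cart in front of the work surface, level with it; the furniture and walls round the work are solid. World frame = base frame: x ahead of the robot, y to its left, z up, the work surface at z = 0. Lengths are in mm, angles in rad, forces in N, time in s.
With the tool pointing down it reaches from about 400 to 850 mm from the base axis. Payload 4.5 kg.
Tool frame: the origin (TCP) lies on the centre line of the jaws, within the pads' length; the fingertips stand env.finger_overhang ahead of it and the grasp point (between the pads) lies 5 mm behind it (env.finger_overhang is the distance from the TCP to the fingertips, in mm); z points along the fingers, y is the direction in which the jaws open and shut (so a half turn about z gives the same grasp; the last joint's range is limited). The gripper opens to 85 mm and grips with 20 to 120 N. Pads are 22 mm wide; open, the fingers measure 114 mm over their backs; the gripper's body (76 mm by 85 mm) begins 54 mm behind the grasp point. The pads swing forward as they close: fully open they stand 13 mm farther back than shut.
Start: joints at [1.368, 0.689, -0.195, 1.565, 0.157, 0.902, -0.215], TCP at [146.648, -607.575, 245.317] pointing down, gripper open.
Joint ranges: [-3.01, 3.01], [-0.46, 2.08], [-1.47, 1.51], [0.13, 2.56], [-1, 4.14], [0.04, 2.09], [-2.66, 2.66]. Speed limits (rad/s): [2.57, 2.57, 3.14, 3.14, 3.14, 3.14, 3.14].

## Interface

Orientations are given as a rotation vector (axis times angle).
In Python, from station import env gives the robot as it stands. The module is installed in compiled form; this text tells all that it offers.
- The arm moves only by the tool carry_out, never from a script. Its argument "targets" is one flat list of numbers, 6 for each row, row after row: the shift along the tool's x, y, z in cm, then the turn, a rotation vector about the tool's x, y, z in rad. A call has 1 to 8 rows; each row shifts and turns the commanded pose from where the row before left it, along the tool's axes as they then stand; what a row does not reach is not made up. A row lasts 1/10 s, in which the tool goes at most 50 mm and 8.59 degrees, less where a joint would pass 70% of its speed; a pose out of reach is approached as far as the arm can. A call with a gripper value outside its range is refused whole. "gripper" is the finger opening in cm, from 0 to 8.54, set as the call begins (left out, the last holds). The fingers move at their own pace and stop on an object; "force" is the grip in N (left out, the last holds). Time passes only in rows, so rows that do not move let the fingers close. It gives the time, the measured TCP pose, the force and the opening at its end, in the units of the state.
- env.state(): the state, without advancing time (a new reading comes with each control period).
- env.grab_frame(name): name is "scene" or "side" or "wrist"; returns a dict with "img" (384x512x3 uint8, blue, green, red), "K" (3x3 intrinsics, pixels), "k1" (the pictures are not rectified: a ray, as slopes to the right and down, at radius r is drawn at 1 + k1 r^2 times it, then the intrinsics apply), "origin" and "rotation" of the camera in the world; the wrist camera has in their place "tool_from_camera" (4x4, takes a point from camera to tool coordinates, whose origin is the TCP and whose axes are the flange's). Camera axes: x right, y up, looking along -z (the intrinsics and any distortion apply to the point x, -y, -z); pixel columns grow to the right and rows downward; lengths in mm; the calibration is good to about 2 mm. A picture is of the moment at which its call begins: read the wrist's pose just before it. There is no depth.
- env.sign_off(): hands the job in, once; it reports no verdict.
The state is a dict: "clock": time; "joint_pos": joint angles; "dq": joint speeds; "effort": joint torques, N m; "ee_pos": TCP position; "ee_rot": TCP orientation; "contact_force": force on the tool from outside, world axes, zero at the start; "moment": the same for the moment, N m; "gripper_width": opening from 0.0 (shut) to 1.0 (fully open).
Only numpy, scipy, OpenCV 4.12 (cv2) and the standard library are available. Lean on these libraries where they do the work, as an engineer would, in place of code of your own. Each camera call takes 0.05 s, during which the arm holds its last target. There are 200 camera calls.

## Task

Put the mesh filter panel back into the bench mist extractor, handle up: tilt it, pass one end under the wide lip and push it back against the spring bar until it meets the solid stop, lower the other end past the narrow lip onto the ledges, then ease it forward so that the spring holds it home under both lips, lying flat, and let go of it. The sheet metal is thin, so do not force it anywhere (keep the panel's contact with the extractor below 36 N, no banging or letting the spring snap it home), and leave the other things on the bench where they are.

Things in the scene. Friction and masses are not known exactly. Their poses are not given: they have to be found in the camera images.
- panel: mesh filter panel: aluminium frame 150 mm long (x), 120 wide (y), 10 thick, square edges, 0.23 to 0.38 kg, lying loose on the bench, handle up (+z). Origin: centre of its underside. Its two ends are alike: either may go in first.
- panel_handle (a point): centre of the bar of the panel's black bow handle, 38 mm above the panel's origin; the bar is 12 mm thick along the panel's x, 60 mm long along its y, 24 mm tall (its top 50 mm above the panel's origin), free underneath for 16 mm between legs at y = +-21 to 30 mm. Axes as the panel.
- extractor: bench mist extractor: grey box fixed to the bench, 226 (x) x 164 (y) x 85 mm, outlet spigot at its +x end; -x looks to the robot within 15 degrees. Origin on the bench. On top lies the aluminium filter frame, clamped through slots: lips, ledges, bar and stop together may sit up to 10 mm off nominal, to +x or -x; this pose does not tell. x values below are nominal.
- seat (a point): panel's origin when home, nominal (see extractor): 58 mm above the extractor's origin, level with the tops of the ledges (all round the well) that carry the panel. Axes as the extractor. Home, the panel reaches from x = -75 (spring bar, 14 mm under the wide lip) to +75 mm (end wall, 12 mm under the narrow lip). Well 126 mm wide in y, upright side walls.
- wide_lip (a point): nominal middle of the free edge of the wide lip (-x end, 56 mm broad), on its top: x = -61 mm, 27 mm above the seat. Lip 3 mm thick; the slot under it is 24 mm high from ledge to lip and is closed by the spring bar. The opening between the lips is only 124 mm long. Axes as the extractor.
- narrow_lip (a point): nominal middle of the free edge of the narrow lip (+x end, 22 mm broad), on its top: x = +63 mm, 27 mm above the seat. Lip 3 mm thick; slot under it 24 mm high, closed by the end wall at x = +75 mm. Axes as the extractor.
- bar_rest (a point): nominal middle of the lower edge of the free spring bar's face: x = -71 mm, ledge level. The bar (84 mm broad, 19 tall) yields to -x; it pushes back with 6 N when touched, 7 N with the panel home, 11 N after 18 mm, where the panel meets rigid lugs. Only within 1.5 mm of the lugs does its other end clear the narrow lip. Contact forces add up over all places.
- fluid_jar: small brown jar with a black cap, 46 mm across, 71 mm tall, a bystander; origin at the centre of its underside
- disc_03: brown valve disc, 27 mm across, 10 mm tall, lying flat, a bystander; origin at the centre of its underside
- nozzle_nut_2: plain steel nozzle nut, 28 mm across, 26 mm tall, standing, a bystander; origin at the centre of its underside
- valve_body: black injector body lying down, 40 x 90 x 52 mm, a bystander; origin at the centre of its underside

How it is judged (in metres and radians):
On the way:
1. the panel, tilted, has been passed with one end down under the wide lip (x of panel in the frame of seat below -0.004 m and y of panel in the frame of seat between -0.01 and 0.01 m and z of panel in the frame of seat below 0.045 m and angle between panel's own z axis and vertical above 0.06 rad), for 0.1 s.
At the end, for the whole second after the job is handed in: the panel lies still, handle up, flat on the ledges (height within 2.5 mm, level within 0.03 rad), square to the extractor within 0.06 rad, within 13 mm of the nominal seat along x (the frame sits up to 10 mm off) and 5 mm along y, so both ends are under the lips (x of panel in the frame of seat between -0.013 and 0.013 m and y of panel in the frame of seat between -0.005 and 0.005 m and z of panel in the frame of seat between -0.0025 and 0.0025 m and angle between panel's own z axis and vertical below 0.03 rad and angle between the x axis of panel and the x axis of extractor, either way round below 0.06 rad and linear speed of panel below 0.01 m/s); the robot touches nothing.
It fails at once if the panel and the extractor (its spring bar included) press on each other with more than 36 N (contact force between panel and extractor above 36 N).
It fails at once if a bystander on the bench is moved by more than 30 mm (distance of any of fluid_jar, disc_03, nozzle_nut_2, valve_body from where it was at the start of the episode above 0.03 m).
It also fails if it takes over 72 s, if anything falls off the work surface, if the arm or the gripper's body presses on something with over 40 N, if the wrist force passes 120 N, or if a joint passes its speed limit or range.

## Working session

There is one attempt and no reset: what is moved stays moved. The work goes in short steps, Python scripts to look and compute and a tool call to move; the robot and the scene stay as the last step left them, time stands still between calls to the robot, and variables do not carry over. Pictures are saved under pics/ and viewed, about 8 in all and at most 12, crops included, and the job is handed in when it is done.

Besides the shell and the picture viewer there is one more tool, called after "Request:" as name(argument=value, ...) on one line, values as JSON. carry_out: Moves the arm, as the interface text tells. Its arguments: {"type":"object","properties":{"targets":{"type":"array"},"gripper":{"type":"number"},"force":{"type":"number"}},"required":["targets"]}

```bash
mkdir -p pics; cat > h.py <<'E'
import numpy as np, cv2
from scipy.spatial.transform import Rotation as R
from station import env
def snap(n,f):
    s=env.state(); g=env.grab_frame(n); cv2.imwrite('pics/'+f,g['img'])
    if n=='wrist':
        T=np.array(g['tool_from_camera']); A=R.from_rotvec(s['ee_rot']).as_matrix()
        g['rotation']=A@T[:3,:3]; g['origin']=A@T[:3,3]+np.array(s['ee_pos'])
    np.savez('pics/'+f+'.npz',K=g['K'],k1=g['k1'],o=g['origin'],R=g['rotation'])
    return g
def load(f): return np.load('pics/'+f+'.npz')
def ray(c,u,v):
    K=c['K']; d=np.array([(u-K[0,2])/K[0,0],(v-K[1,2])/K[1,1]]); p=d.copy()
    for _ in range(20): p=d/(1+float(c['k1'])*(p@p))
    return c['o'],c['R']@np.array([p[0],-p[1],-1])
def plane(c,u,v,z):
    o,d=ray(c,u,v); return o+d*(z-o[2])/d[2]
def tri(c1,a,c2,b):
    o1,d1=ray(c1,*a);o2,d2=ray(c2,*b); t=np.linalg.lstsq(np.c_[d1,-d2],o2-o1,rcond=None)[0]
    p,q=o1+d1*t[0],o2+d2*t[1]; return (p+q)/2,np.linalg.norm(p-q)
def proj(c,P):
    q=c['R'].T@(np.array(P)-c['o']); p=np.array([q[0],-q[1]])/-q[2]; p=p*(1+float(c['k1'])*(p@p)); K=c['K']
    return np.array([K[0,0]*p[0]+K[0,2],K[1,1]*p[1]+K[1,2]])
E
python3 - <<'E'
from h import *
s=env.state(); print(s, env.finger_overhang)
for n in('scene','side'):
    g=snap(n,n+'0.png'); print(n,g['origin'],g['K'],g['k1'])
a=cv2.imread('pics/scene0.png');b=cv2.imread('pics/side0.png')
for n,i in(('s',a),('d',b)): cv2.imwrite(f'pics/{n}0b.png',cv2.resize(i,(800,600),interpolation=cv2.INTER_CUBIC))
E
```

```text
{'clock': 0.0, 'joint_pos': array([ 1.36778294,  0.68998863, -0.19452478,  1.56637457,  0.15727781,
        0.90247693, -0.2151309 ]), 'dq': array([ 0.00045529, -0.00030396,  0.00109401, -0.00080782, -0.00086113,
       -0.0010659 ,  0.00045148]), 'effort': array([ 2.21138043e-04, -5.39612603e+01, -1.26655452e+00, -1.58544803e+01,
        9.04720189e-03,  9.50362970e-03, -9.31326866e-06]), 'ee_pos': array([ 146.44398271, -606.94911562,  244.47324986]), 'ee_rot': array([-3.11777019e+00, -3.70981768e-01,  5.13579850e-04]), 'contact_force': array([ 0.61339058, -0.4939172 , -0.35005775]), 'moment': array([ 0.0190946 , -0.02333264, -0.01492241]), 'gripper_width': 0.9968425612944304} 14.0
scene [238.74603388 628.65729699 619.81683351] [[434.65818855   0.         253.01472783]
 [  0.         434.65818855 191.80439082]
 [  0.           0.           1.        ]] -0.03890247534987336
side [  9.71588115 893.91582316 528.11840424] [[421.35708795   0.         256.08944322]
 [  0.         421.35708795 183.4957231 ]
 [  0.           0.           1.        ]] -0.006910889352963815
```

View pics/s0b.png

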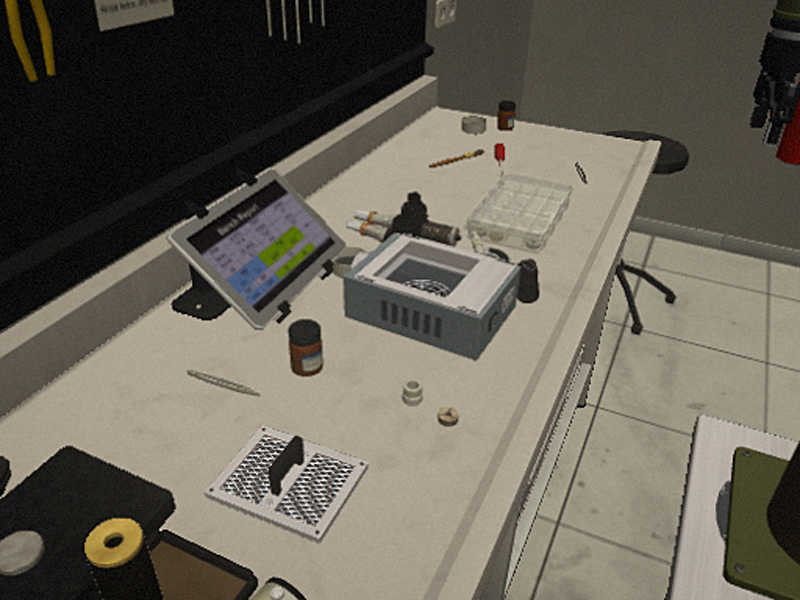

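View pics/d0b.png

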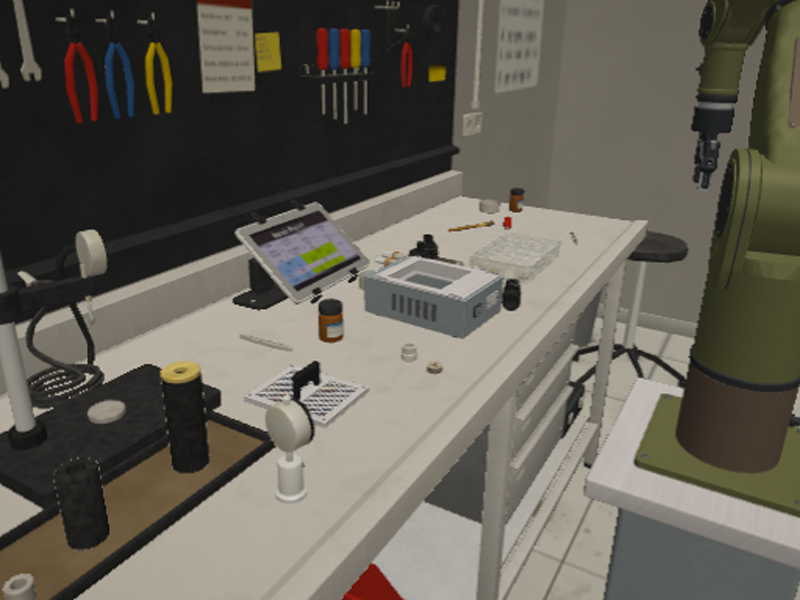

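The scene view shows the panel at about (287,485), with its handle at (287,465). The extractor's top corners are near (345,290), (478,322), (522,262) and (395,235). The nut is at (412,392), the disc at (448,415) and the jar at (305,348). The side view agrees.

```bash
python3 - <<'E'
from h import *
c=load('scene0.png')
def P(u,v,z): return plane(c,u*.64,v*.64,z).round(1)
for p in [(265,430),(367,465),(322,540),(207,492)]: print('panel',P(*p,10))
for p in [(345,288),(477,322),(522,263),(395,235)]: print('ext',P(*p,85))
print('nut',P(412,402,0),'disc',P(448,420,5),'jar',P(305,372,0),'handle top ends',P(298,438,50),P(275,464,50))
i=cv2.imread('pics/scene0.png')
a=cv2.resize(i[140:240,205:345],(800,571),interpolation=cv2.INTER_CUBIC); cv2.imwrite('pics/c1.png',a)
E
```

```text
Traceback (most recent call last):
  File "h.py", line 17, in plane
    o,d=ray(c,u,v); return o+d*(z-o[2])/d[2]
                                        ~^^^
IndexError: invalid index to scalar variable.
```

```bash
python3 - <<'E'
s=open('h.py').read()
s=s.replace("    np.savez(","    r=np.array(g['rotation']); g['rotation']=r if r.shape==(3,3) else R.from_rotvec(r).as_matrix()\n    np.savez(")
s=s.replace("def load(f): return np.load('pics/'+f+'.npz')","def load(f):\n    c=dict(np.load('pics/'+f+'.npz'))\n    if c['R'].shape==(3,): c['R']=R.from_rotvec(c['R']).as_matrix()\n    return c")
open('h.py','w').write(s)
from h import *
c=load('scene0.png'); print(c['R'])
def P(u,v,z): return plane(c,u*.64,v*.64,z).round(1)
for p in [(265,430),(367,465),(322,540),(207,492)]: print('panel',P(*p,10))
for p in [(345,288),(477,322),(522,263),(395,235)]: print('ext',P(*p,85))
print('nut',P(412,402,0),'disc',P(448,420,5),'jar',P(305,372,0),'handle top ends',P(298,438,50),P(275,464,50))
i=cv2.imread('pics/scene0.png')
a=cv2.resize(i[140:240,205:345],(800,571),interpolation=cv2.INTER_CUBIC); cv2.imwrite('pics/c1.png',a)
E
```

```text
[[-0.9031995   0.24961595 -0.34917409]
 [-0.42889973 -0.49339828  0.75670547]
 [ 0.01660386  0.83321667  0.55269729]]
panel [643.2 135.5  10. ]
panel [501.5 130.3  10. ]
panel [495.6 245.5  10. ]
panel [645.5 247.7  10. ]
ext [655.5 -98.3  85. ]
ext [ 453.7 -104.2   85. ]
ext [ 444.4 -286.7   85. ]
ext [ 660.7 -279.3   85. ]
nut [503.3  -4.8   0. ] disc [445.2  11.    5. ] jar [665.1   5.7   0. ] handle top ends [575.  161.6  50. ] [576.4 207.2  50. ]
```

View pics/c1.png

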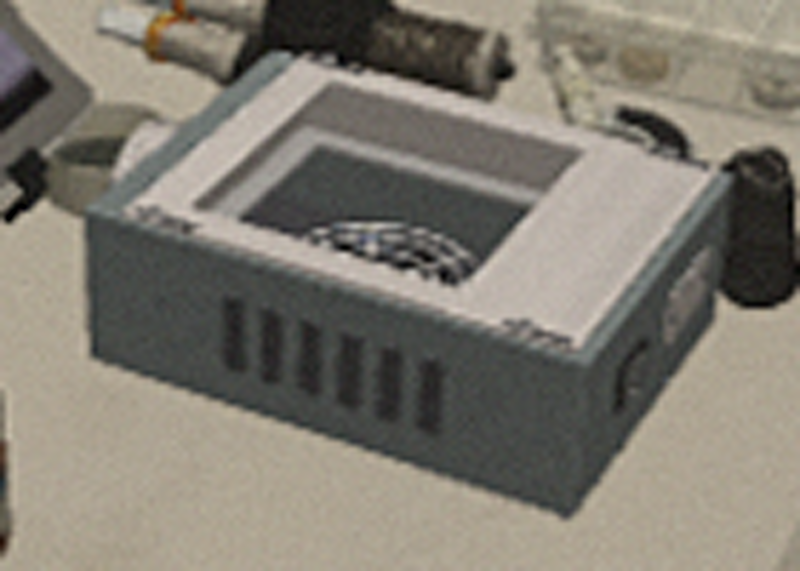

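The crop shows the extractor's top corners at about (88,210), (583,358), (735,172) and (270,55), crop scale 5.714. The lip opening's corners are at about (195,205), (330,85), (583,155) and (455,285).

```bash
python3 - <<'E'
from h import *
c=load('scene0.png')
def P(u,v,z): return plane(c,205+u/5.714,140+v/5.714,z)
q=[P(*p,85) for p in [(88,210),(583,358),(735,172),(270,55)]]
o=[P(*p,85) for p in [(195,205),(455,285),(583,155),(330,85)]]
for n,a in(('ext',q),('open',o)):
    print(n,np.round(a,1).tolist(),'mean',np.mean(a,0).round(1),[round(float(np.linalg.norm(a[i]-a[i-1])),1) for i in range(4)])
print('bottom',[P(*p,0).round(1) for p in [(92,355),(570,518)]])
g=snap('wrist','w0.png'); print(g['tool_from_camera'],g['K'],g['k1'])
# helper: rows
open('h.py','a').write('''
from scipy.linalg import logm,expm
def rows(tp,ax,n):
    """tp target TCP, ax 3x3 tool axes as columns; prints the identical row repeated n times"""
    s=env.state(); A=np.eye(4);B=np.eye(4); A[:3,:3]=R.from_rotvec(s['ee_rot']).as_matrix();A[:3,3]=s['ee_pos'];B[:3,:3]=ax;B[:3,3]=tp
    T=expm(np.real(logm(np.linalg.inv(A)@B))/n)
    print(n,'x',np.r_[T[:3,3]/10,R.from_matrix(T[:3,:3]).as_rotvec()].round(4).tolist())
def tool(yaw,tilt=0):
    """tool y along (cos yaw,sin yaw), pointing down; tilt>0: +x end of a held panel raised"""
    return R.from_euler('z',yaw).as_matrix()@R.from_euler('y',-tilt).as_matrix()@np.array([[0,1,0],[1,0,0],[0,0,-1.]])
''')
E
python3 -c "
from h import *
rows([520,-190,330],tool(0),12)"
```

```text
ext [[672.2, -126.7, 85.0], [454.6, -117.9, 85.0], [442.9, -277.9, 85.0], [663.8, -282.5, 85.0]] mean [ 558.4 -201.3   85. ] [156.0, 217.8, 160.4, 220.9]
open [[634.9, -150.1, 85.0], [516.6, -142.7, 85.0], [505.5, -261.9, 85.0], [627.7, -269.1, 85.0]] mean [ 571.2 -205.9   85. ] [119.2, 118.6, 119.7, 122.4]
bottom [array([ 681.2, -142.2,    0. ]), array([ 456.1, -128.4,    0. ])]
[[-1.99009234e-03  9.65490572e-01  2.60430404e-01  6.66865005e+01]
 [ 9.99997880e-01  2.05931591e-03  7.05762140e-06  9.30443446e-01]
 [-5.29494409e-04  2.60429866e-01 -9.65492623e-01 -1.28816519e+02]
 [ 0.00000000e+00  0.00000000e+00  0.00000000e+00  1.00000000e+00]] [[330.72150978   0.         259.56777727]
 [  0.         330.72150978 192.96151712]
 [  0.           0.           1.        ]] -0.008171659103444136
12 x [5.0282, 0.0384, -0.7104, -0.0001, -0.0001, -0.1112]
```

```bash
python3 -c "
from h import *
rows([560,-200,240],tool(-0.03),16)"
```

```text
16 x [3.8863, 0.2743, 0.0295, -0.0001, -0.0001, -0.0815]
```

Request:
carry_out(targets=[3.89,0.27,0.03,0,0,-0.0815,3.89,0.27,0.03,0,0,-0.0815,3.89,0.27,0.03,0,0,-0.0815,3.89,0.27,0.03,0,0,-0.0815,3.89,0.27,0.03,0,0,-0.0815,3.89,0.27,0.03,0,0,-0.0815,3.89,0.27,0.03,0,0,-0.0815,3.89,0.27,0.03,0,0,-0.0815])

```text
clock: 0.95
ee_pos: [423.5, -472.5, 242.5]
ee_rot: [-2.834, -1.355, 0.0]
contact_force: [-0.1, -0.7, 0.2]
gripper_width: 0.997
```

Request:
carry_out(targets=[3.89,0.27,0.03,0,0,-0.0815,3.89,0.27,0.03,0,0,-0.0815,3.89,0.27,0.03,0,0,-0.0815,3.89,0.27,0.03,0,0,-0.0815,3.89,0.27,0.03,0,0,-0.0815,3.89,0.27,0.03,0,0,-0.0815,3.89,0.27,0.03,0,0,-0.0815,3.89,0.27,0.03,0,0,-0.0815])

```text
clock: 1.75
ee_pos: [560.5, -198.1, 240.2]
ee_rot: [-2.251, -2.192, -0.0]
contact_force: [0.3, 0.3, 0.2]
gripper_width: 0.997
```

Request:
carry_out(targets=[0,0,0,0,0,0,0,0,0,0,0,0,0,0,0,0,0,0,0,0,0,0,0,0,0,0,0,0,0,0])

```text
clock: 2.25
ee_pos: [559.6, -201.0, 240.3]
ee_rot: [2.257, 2.185, -0.001]
contact_force: [0.4, 0.2, -0.4]
gripper_width: 0.999
```

```bash
python3 -c "
from h import *
s=env.state();print(s['ee_pos'],s['joint_pos'],s['contact_force'])
g=snap('wrist','w1.png'); cv2.imwrite('pics/w1b.png',cv2.resize(g['img'],(800,600),interpolation=cv2.INTER_CUBIC)); print(g['origin'])"
```

```text
[ 559.64390814 -201.02782787  240.33637673] [ 0.55175948  0.68798606 -0.50116973  1.65650849  0.40050368  0.90119774
 -0.1380555 ] [ 0.35419758  0.23171465 -0.4143538 ]
[ 562.91411055 -135.89360915  369.11075355]
```

View pics/w1b.png

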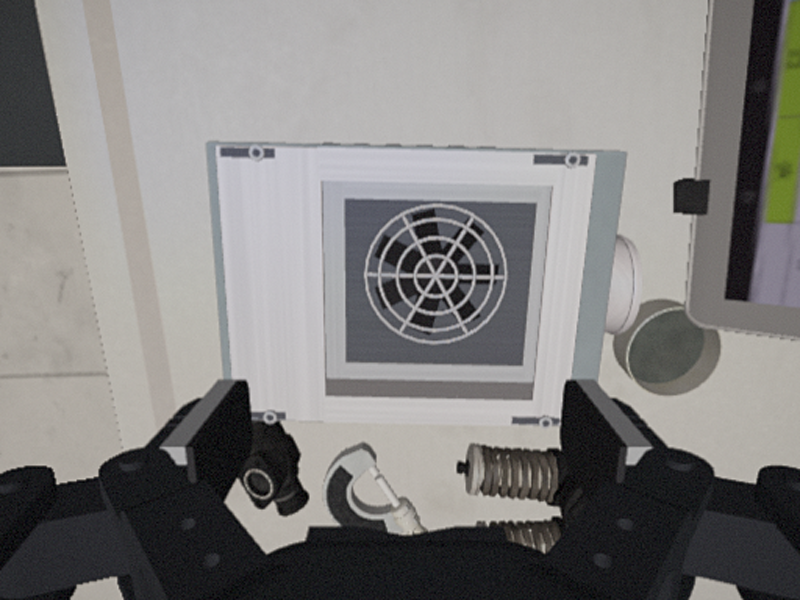

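The wrist view shows the lip opening with corners at about (322,181), (552,184), (533,398) and (327,396). The box top corners are at (208,142), (626,151), (600,425) and (228,425), and the frame is shifted towards -x.

```bash
python3 - <<'E'
from h import *
c=load('w1.png')
def P(u,v,z): return plane(c,u*.64,v*.64,z)
for n,z,a in(('ext',85,[(208,142),(626,151),(598,426),(228,420)]),('open',85,[(322,181),(552,184),(533,399),(327,395)]),('ledge',58,[(345,199),(536,202),(523,365),(346,362)])):
    a=np.array([P(*p,z) for p in a]); print(n,a.round(1).tolist(),a.mean(0).round(1),[round(float(np.linalg.norm(a[i]-a[i-1])),1) for i in range(4)])
    for i,j in((0,1),(3,2)): d=a[j]-a[i]; print(' yaw',round(float(np.arctan2(d[1],d[0])),4))
    for i,j in((3,0),(2,1)): d=a[j]-a[i]; print(' yaw',round(float(np.arctan2(-d[0],d[1])),4))
# edge profile refine
i=cv2.cvtColor(cv2.imread('pics/w1.png'),cv2.COLOR_BGR2GRAY).astype(float)
print('row170(px512)',i[184:190,190:230].mean(0).round().astype(int).tolist()); print(i[184:190,325:395].mean(0).round().astype(int).tolist())
print('col',i[100:140,270:276].mean(1).round().astype(int).tolist(),i[225:275,270:276].mean(1).round().astype(int).tolist())
E
```

```text
ext [[459.2, -122.3, 85.0], [679.6, -134.4, 85.0], [674.9, -295.5, 85.0], [449.7, -283.7, 85.0]] [ 565.8 -209.    85. ] [161.8, 220.7, 161.2, 225.5]
 yaw -0.055
 yaw -0.0523
 yaw -0.0589
 yaw -0.0291
open [[517.7, -144.4, 85.0], [641.1, -150.2, 85.0], [634.6, -276.1, 85.0], [511.2, -269.2, 85.0]] [ 576.1 -210.    85. ] [125.0, 123.5, 126.1, 123.7]
 yaw -0.0469
 yaw -0.0556
 yaw -0.0527
 yaw -0.051
ledge [[526.3, -156.0, 58.0], [639.4, -161.7, 58.0], [634.3, -265.2, 58.0], [520.2, -259.2, 58.0]] [ 580.  -210.5   58. ] [103.3, 113.3, 103.6, 114.2]
 yaw -0.0496
 yaw -0.0526
 yaw -0.0587
 yaw -0.0496
row170(px512) [197, 198, 197, 199, 198, 194, 192, 192, 193, 194, 194, 196, 196, 197, 197, 199, 186, 133, 170, 174, 172, 172, 174, 176, 175, 172, 174, 175, 173, 177, 180, 106, 86, 91, 91, 92, 92, 91, 92, 92]
[90, 91, 92, 91, 90, 91, 92, 91, 91, 92, 91, 90, 89, 121, 176, 175, 174, 175, 176, 173, 170, 152, 166, 197, 200, 200, 198, 195, 194, 197, 199, 198, 197, 195, 195, 198, 200, 198, 195, 195, 195, 195, 193, 194, 197, 200, 184, 144, 142, 143, 146, 144, 143, 143, 143, 141, 142, 142, 143, 143, 144, 143, 143, 141, 143, 175, 186, 187, 188, 189]
col [194, 194, 195, 196, 198, 198, 198, 196, 193, 194, 194, 196, 195, 192, 193, 195, 193, 182, 177, 178, 177, 174, 172, 172, 173, 176, 180, 169, 131, 83, 99, 156, 164, 118, 69, 42, 27, 25, 26, 72] [90, 88, 89, 88, 89, 87, 86, 108, 158, 176, 176, 176, 174, 169, 169, 172, 176, 175, 146, 109, 109, 112, 112, 111, 111, 110, 112, 110, 110, 136, 180, 197, 194, 192, 192, 193, 195, 195, 194, 192, 191, 191, 192, 189, 190, 192, 188, 183, 183, 183]
```

```bash
python3 -c "
from h import *
rows([573,195,200],tool(0.02),10)"
```

```text
10 x [3.959, 0.0991, 0.4027, -0.0, 0.0, -0.0052]
```

Request:
carry_out(targets=[3.96,0.1,0.4,0,0,-0.005,3.96,0.1,0.4,0,0,-0.005,3.96,0.1,0.4,0,0,-0.005,3.96,0.1,0.4,0,0,-0.005,3.96,0.1,0.4,0,0,-0.005,3.96,0.1,0.4,0,0,-0.005,3.96,0.1,0.4,0,0,-0.005,3.96,0.1,0.4,0,0,-0.005])

```text
clock: 3.1
ee_pos: [572.2, 118.1, 208.4]
ee_rot: [2.211, 2.231, 0.0]
contact_force: [1.5, -0.4, 0.4]
gripper_width: 0.999
```

Request:
carry_out(targets=[3.96,0.1,0.4,0,0,-0.005,3.96,0.1,0.4,0,0,-0.005,0,0,0,0,0,0,0,0,0,0,0,0,0,0,0,0,0,0,0,0,0,0,0,0])

```text
clock: 3.7
ee_pos: [573.5, 194.1, 200.5]
ee_rot: [2.202, 2.24, -0.001]
contact_force: [0.3, -0.6, -0.6]
gripper_width: 1.005
```

```bash
python3 -c "
from h import *
s=env.state();print(s['ee_pos'],s['joint_pos'],s['contact_force'])
g=snap('wrist','w2.png'); cv2.imwrite('pics/w2b.png',cv2.resize(g['img'],(800,600),interpolation=cv2.INTER_CUBIC)); print(g['origin'])"
```

```text
[573.50304902 194.08785159 200.47890471] [-0.15557627  0.74361397 -0.44165681  1.66448244  0.40623693  0.82635897
 -0.7571218 ] [ 0.26099997 -0.55759439 -0.56079048]
[573.44743983 259.3485307  329.20177461]
```

View pics/w2b.png

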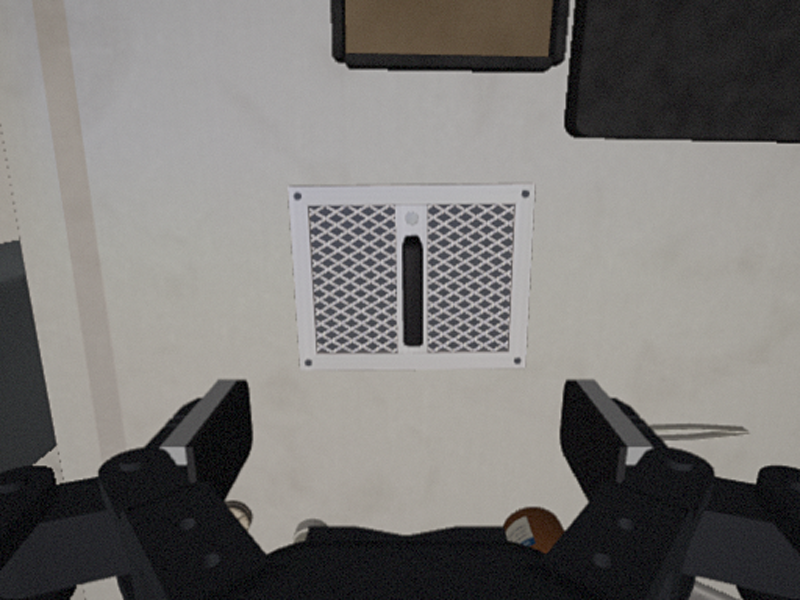

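The panel corners are at about (289,186), (534,184), (525,367) and (301,369). The handle bar top runs from (412,237) to (414,346).

```bash
python3 - <<'E'
from h import *
c=load('w2.png')
def P(u,v,z): return plane(c,u*.64,v*.64,z)
a=np.array([P(*p,10) for p in [(289,186),(534,184),(525,367),(301,369)]]); print(a.round(1).tolist(),a.mean(0),[round(float(np.linalg.norm(a[i]-a[i-1])),1) for i in range(4)])
for i,j in((0,1),(3,2)): d=a[j]-a[i]; print(' yaw',round(float(np.arctan2(d[1],d[0])),4))
for i,j in((3,0),(2,1)): d=a[j]-a[i]; print(' yaw',round(float(np.arctan2(-d[0],d[1])),4))
print(P(412.5,237,50),P(413.5,346,50))
rows([573,186,90],tool(0.01),6)
E
```

```text
[[503.4, 243.8, 10.0], [651.2, 247.2, 10.0], [654.7, 128.8, 10.0], [506.1, 125.1, 10.0]] [578.86286164 186.24176726  10.        ] [118.7, 147.9, 118.5, 148.7]
 yaw 0.0231
 yaw 0.0245
 yaw 0.0232
 yaw 0.0297
[577.87439965 219.73116865  50.        ] [579.61367294 157.11020264  50.        ]
6 x [-0.138, -0.0094, 1.8419, 0.0, 0.0002, 0.0012]
```

```bash
python3 -c "
from h import *
rows([578.8,186.8,34],tool(0.025),8)"
```

```text
8 x [-0.0946, 0.0649, 2.0814, 0.0, 0.0001, -0.0009]
```

Request:
carry_out(targets=[-0.12,0.09,2.8,0,0,-0.002,-0.12,0.09,2.8,0,0,-0.002,-0.12,0.09,2.8,0,0,-0.002,-0.12,0.09,2.8,0,0,-0.002,-0.12,0.09,2.2,0,0,0,-0.1,0.05,1.6,0,0,0,-0.05,0.02,1.0,0,0,0,0,0,0.6,0,0,0])

```text
clock: 4.55
ee_pos: [578.6, 188.4, 34.0]
ee_rot: [2.191, 2.251, -0.0]
contact_force: [-0.8, 0.8, 0.5]
gripper_width: 1.002
```

Request:
carry_out(targets=[0,0,0,0,0,0,0,0,0,0,0,0,0,0,0,0,0,0])

```text
clock: 4.85
ee_pos: [579.0, 189.2, 35.4]
ee_rot: [2.19, 2.252, 0.003]
contact_force: [-1.1, 0.0, -1.1]
gripper_width: 1.0
```

```bash
python3 -c "
from h import *
rows([578.8,186.8,34],tool(0.025),1); print(env.state()['ee_pos'],env.state()['contact_force'])"
```

```text
1 x [-0.2442, -0.0251, 0.1402, 0.0016, -0.0007, 0.0031]
[578.98055236 189.24699587  35.40416165] [-1.13371121  0.01269794 -1.06382008]
```

Request:
carry_out(targets=[-0.2,0,0.15,0,0,0,0,0,0,0,0,0])

```text
clock: 5.05
ee_pos: [578.6, 186.3, 33.2]
ee_rot: [2.19, 2.251, -0.0]
contact_force: [0.7, -0.5, 0.8]
gripper_width: 1.001
```

Request:
carry_out(targets=[0,0,0,0,0,0,0,0,0,0,0,0,0,0,0,0,0,0,0,0,0,0,0,0,0,0,0,0,0,0,0,0,0,0,0,0,0,0,0,0,0,0,0,0,0,0,0,0], gripper=0, force=70)

```text
clock: 5.85
ee_pos: [578.4, 187.0, 33.1]
ee_rot: [-2.19, -2.252, -0.0]
contact_force: [-1.5, 0.3, 2.1]
gripper_width: 0.126
```

Request:
carry_out(targets=[0,0,0,0,0,0,0,0,0,0,0,0])

```text
clock: 6.05
ee_pos: [578.4, 187.0, 33.1]
ee_rot: [2.19, 2.253, 0.0]
contact_force: [-0.1, -0.2, 3.8]
gripper_width: 0.128
```

```bash
python3 -c "
from h import *
for i in range(1):
  s=env.state(); print(s['ee_pos'],s['contact_force'],s['gripper_width']*85)
  A=R.from_rotvec(s['ee_rot']).as_matrix();print(A.round(4))"
```

```text
[578.38630506 186.97828705  33.10699265] [-0.11511076 -0.21836283  3.75306937] 10.866899657599395
[[-0.0282  0.9996  0.    ]
 [ 0.9996  0.0282  0.    ]
 [ 0.      0.     -1.    ]]
```

Request:
carry_out(targets=[0,0,-0.5,0,0,0,0,0,-1,0,0,0,0,0,-2.5,0,0,0,0,0,-2.5,0,0,0,0,0,-2.5,0,0,0,0,0,-2.5,0,0,0,0,0,-2,0,0,0,0,0,-0.5,0,0,0])

```text
clock: 6.85
ee_pos: [579.7, 187.4, 175.7]
ee_rot: [2.189, 2.251, 0.006]
contact_force: [-0.2, 0.7, -2.9]
gripper_width: 0.127
```

```bash
cat >> h.py <<'E'
S=np.array([575.1,-210,58]); PSI=-0.052; H=33.1
def pose(cx,cz,th,dy=0):
    """panel lower -x corner (cx,cz) in actual seat frame, tilt th"""
    p=np.array([cx+75*np.cos(th)-H*np.sin(th),dy,cz+75*np.sin(th)+H*np.cos(th)])
    return S+R.from_euler('z',PSI).as_matrix()@p, tool(PSI,th)
def where():
    s=env.state(); A=R.from_rotvec(s['ee_rot']).as_matrix(); Z=R.from_euler('z',-PSI).as_matrix()
    B=Z@A; th=np.arcsin(B[2,1]); p=Z@(np.array(s['ee_pos'])-S)
    cx=p[0]+H*np.sin(th)-75*np.cos(th); cz=p[2]-H*np.cos(th)-75*np.sin(th)
    print('t %.2f cx %.1f y %.1f cz %.1f th %.3f yawerr %.4f roll %.4f F %s M %s w %.2f'%(s['clock'],cx,p[1],cz,th,np.arctan2(B[1,1],B[0,1]),np.arcsin(B[2,0]),(Z@s['contact_force']).round(1),(Z@s['moment']).round(2),s['gripper_width']*85))
E
python3 -c "
from h import *
where(); rows(*pose(-48,70,.35),14)"
```

```text
t 6.85 cx -90.9 y 397.1 cz 84.3 th 0.004 yawerr 0.0797 roll 0.0016 F [-0.3  0.7 -2.9] M [ 0.04 -0.08  0.04] w 10.79
14 x [-2.8429, 0.0823, -0.0486, -0.0247, -0.0011, 0.0056]
```

Request:
carry_out(targets=[-2.84,0.08,-0.05,-0.0247,-0.001,0.0056,-2.84,0.08,-0.05,-0.0247,-0.001,0.0056,-2.84,0.08,-0.05,-0.0247,-0.001,0.0056,-2.84,0.08,-0.05,-0.0247,-0.001,0.0056,-2.84,0.08,-0.05,-0.0247,-0.001,0.0056,-2.84,0.08,-0.05,-0.0247,-0.001,0.0056,-2.84,0.08,-0.05,-0.0247,-0.001,0.0056])

```text
clock: 7.55
ee_pos: [585.1, -13.2, 176.6]
ee_rot: [2.141, 2.117, 0.178]
contact_force: [-0.2, 0.4, -2.4]
gripper_width: 0.127
```

Request:
carry_out(targets=[-2.84,0.08,-0.05,-0.0247,-0.001,0.0056,-2.84,0.08,-0.05,-0.0247,-0.001,0.0056,-2.84,0.08,-0.05,-0.0247,-0.001,0.0056,-2.84,0.08,-0.05,-0.0247,-0.001,0.0056,-2.84,0.08,-0.05,-0.0247,-0.001,0.0056,-2.84,0.08,-0.05,-0.0247,-0.001,0.0056,-2.84,0.08,-0.05,-0.0247,-0.001,0.0056,0,0,0,0,0,0])

```text
clock: 8.35
ee_pos: [581.5, -217.4, 180.9]
ee_rot: [2.091, 1.968, 0.335]
contact_force: [-0.0, -0.6, -2.7]
gripper_width: 0.125
```

Request:
carry_out(targets=[0,0,0,0,0,0,0,0,0,0,0,0,0,0,0,0,0,0,0,0,0,0,0,0])

```text
clock: 8.75
ee_pos: [585.1, -209.3, 182.6]
ee_rot: [2.079, 1.98, 0.346]
contact_force: [-0.6, -0.4, -2.5]
gripper_width: 0.126
```

```bash
python3 -c "
from h import *
where(); rows(*pose(-48,70,.35),1); rows(*pose(-48,8,.35),1)
g=snap('wrist','w3.png'); cv2.imwrite('pics/w3b.png',cv2.resize(g['img'],(800,600),interpolation=cv2.INTER_CUBIC))"
```

```text
t 8.75 cx -49.3 y 1.2 cz 68.1 th 0.346 yawerr 0.0028 roll 0.0001 F [-0.6 -0.5 -2.5] M [-0.01  0.6   0.01] w 10.69
1 x [-0.1237, 0.1786, -0.1679, -0.0041, -0.001, 0.0026]
1 x [-0.1241, -1.9235, 5.6649, -0.0041, -0.001, 0.0026]
```

View pics/w3b.png

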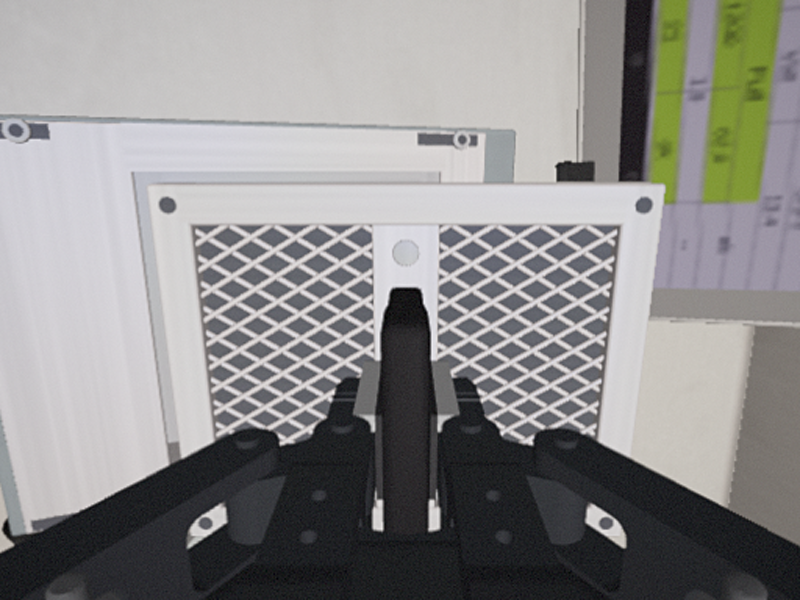

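The view shows the held panel with its +y corners at (150,185) and (663,185). Behind it, the opening's +y edge runs from (133,172) to (440,172), and the wide-lip edge passes (133,172) and (168,440).

```bash
python3 - <<'E'
from h import *
c=load('w3.png'); g=env.grab_frame('wrist'); T=np.array(g['tool_from_camera'])
ct=dict(c); ct['R']=T[:3,:3]; ct['o']=T[:3,3]
for p in [(150,185),(663,185)]: print('panel in tool',plane(ct,p[0]*.64,p[1]*.64,H-10).round(1))
Z=R.from_euler('z',-PSI).as_matrix()
for p in [(133,172),(440,172),(168,440)]: print('lip in seat',(Z@(plane(c,p[0]*.64,p[1]*.64,85)-S)).round(1))
E
```

```text
panel in tool [ 58.9 -72.2  23.1]
panel in tool [58.6 75.  23.1]
lip in seat [-60.8  62.7  27. ]
lip in seat [62.6 62.  27. ]
lip in seat [-61.  -47.8  27. ]
```

Request:
carry_out(targets=[0,-0.2,0.5,-0.004,0,0.0026,0,-0.25,0.8,0,0,0,0,-0.25,0.8,0,0,0,0,-0.25,0.8,0,0,0,0,-0.25,0.8,0,0,0,0,-0.25,0.8,0,0,0,0,-0.25,0.7,0,0,0,0,-0.2,0.45,0,0,0])

```text
clock: 9.65
ee_pos: [586.2, -210.6, 122.2]
ee_rot: [2.082, 1.974, 0.348]
contact_force: [2.2, 1.4, -2.4]
gripper_width: 0.132
```

Request:
carry_out(targets=[0,0,0,0,0,0,0,0,0,0,0,0])

```text
clock: 9.85
ee_pos: [586.8, -210.7, 123.1]
ee_rot: [2.081, 1.973, 0.35]
contact_force: [-0.7, 0.7, -3.2]
gripper_width: 0.126
```

```bash
python3 -c "
from h import *
where(); rows(*pose(-48,4,.35),1); rows(*pose(-66,3,.35),1)"
```

```text
t 9.85 cx -47.4 y -0.1 cz 8.3 th 0.350 yawerr -0.0016 roll 0.0009 F [-0.7  0.6 -3.2] M [-0.04  0.56  0.02] w 10.69
1 x [0.006, -0.2029, 0.3877, -0.0001, -0.0004, -0.0015]
1 x [0.0036, -1.9281, -0.1354, -0.0001, -0.0004, -0.0015]
```

Request:
carry_out(targets=[0.03,-0.1,0.19,0,0,0,0.03,-0.1,0.19,0,0,0,0,-0.35,-0.1,0,0,0,0,-0.35,-0.1,0,0,0,0,-0.35,-0.1,0,0,0,0,-0.35,-0.1,0,0,0,0,-0.3,-0.09,0,0,0,0,0,0,0,0,0])

```text
clock: 10.65
ee_pos: [567.9, -209.5, 117.9]
ee_rot: [2.083, 1.972, 0.35]
contact_force: [0.1, -0.2, -2.7]
gripper_width: 0.129
```

```bash
python3 -c "
from h import *
where(); rows(*pose(-80,1.5,.35),1)"
```

```text
t 10.65 cx -66.3 y 0.1 cz 3.1 th 0.349 yawerr -0.0029 roll 0.0015 F [ 0.1 -0.2 -2.7] M [0.03 0.58 0.04] w 10.94
1 x [-0.0135, -1.34, -0.3206, -0.0005, -0.0006, -0.0027]
```

Request:
carry_out(targets=[0,-0.2,-0.05,0,0,-0.0025,0,-0.2,-0.05,0,0,0,0,-0.2,-0.05,0,0,0,0,-0.2,-0.05,0,0,0,0,0,0,0,0,0])

```text
clock: 11.15
ee_pos: [563.0, -209.0, 118.2]
ee_rot: [2.075, 1.973, 0.353]
contact_force: [6.8, -1.0, -2.3]
gripper_width: 0.13
```

```bash
python3 -c "
from h import *
where(); rows(*pose(-80,1.5,.35),1)"
```

```text
t 11.15 cx -71.0 y 0.4 cz 3.1 th 0.355 yawerr 0.0013 roll -0.0004 F [ 6.9 -0.7 -2.3] M [-0.07 -0.82 -0.08] w 11.08
1 x [-0.0349, -0.8845, -0.1248, 0.0045, -0.0001, 0.0012]
```

Request:
carry_out(targets=[0,-0.2,-0.04,0,0,0,0,-0.2,-0.04,0,0,0,0,-0.2,-0.04,0,0,0,0,-0.2,-0.04,0,0,0,0,-0.2,-0.04,0,0,0,0,0,0,0,0,0])

```text
clock: 11.75
ee_pos: [555.2, -208.5, 118.1]
ee_rot: [2.072, 1.971, 0.356]
contact_force: [7.9, -0.2, 0.9]
gripper_width: 0.134
```

```bash
python3 -c "
from h import *
where(); rows(*pose(-85.6,1.5,.35),1)"
```

```text
t 11.75 cx -78.5 y 0.4 cz 2.8 th 0.359 yawerr 0.0020 roll -0.0009 F [7.9 0.2 0.9] M [-0.03 -1.46 -0.08] w 11.39
1 x [-0.0402, -0.676, -0.0632, 0.0089, 0.0003, 0.0019]
```

Request:
carry_out(targets=[0,-0.19,-0.08,0.004,0,0.001,0,-0.19,-0.08,0.004,0,0.001,0,-0.19,-0.08,0,0,0,0,0,0,0,0,0])

```text
clock: 12.15
ee_pos: [549.3, -208.3, 118.1]
ee_rot: [2.079, 1.974, 0.349]
contact_force: [9.1, -1.5, -2.3]
gripper_width: 0.129
```

```bash
python3 -c "
from h import *
where(); rows(*pose(-85.6,2.5,.35),1)"
```

```text
t 12.15 cx -84.9 y 0.4 cz 3.3 th 0.351 yawerr 0.0002 roll -0.0004 F [ 9.2 -1.1 -2.3] M [-0.1  -1.89 -0.09] w 10.97
1 x [-0.04, -0.0903, 0.0551, 0.0009, 0.0003, 0.0002]
```

Request:
carry_out(targets=[0,-0.1,-0.03,0,0,0,0,-0.1,-0.03,0,0,0,0,0,0,0,0,0,0,0,0,0,0,0])

```text
clock: 12.55
ee_pos: [547.7, -208.2, 118.2]
ee_rot: [2.078, 1.973, 0.35]
contact_force: [10.2, -1.4, -2.0]
gripper_width: 0.125
```

```bash
python3 -c "
from h import *
where(); rows(*pose(-85.6,2.5,.35),1)"
```

```text
t 12.55 cx -86.4 y 0.4 cz 3.3 th 0.352 yawerr 0.0003 roll -0.0005 F [10.3 -0.9 -2. ] M [-0.1  -1.97 -0.02] w 10.59
1 x [-0.0408, 0.0554, 0.1139, 0.0016, 0.0004, 0.0003]
```

Request:
carry_out(targets=[0,-0.1,-0.03,0,0,0,0,-0.1,-0.03,0,0,0,0,0,0,0,0,0,0,0,0,0,0,0])

```text
clock: 12.95
ee_pos: [546.5, -208.1, 118.4]
ee_rot: [2.077, 1.972, 0.351]
contact_force: [11.8, -1.2, -2.5]
gripper_width: 0.132
```

```bash
python3 -c "
from h import *
where()"
```

```text
t 12.95 cx -87.6 y 0.4 cz 3.4 th 0.353 yawerr 0.0004 roll -0.0006 F [11.8 -0.6 -2.5] M [-0.05 -2.28 -0.11] w 11.20
```

Request:
carry_out(targets=[0,-0.1,-0.03,0,0,0,0,-0.1,-0.03,0,0,0,0,0,0,0,0,0,0,0,0,0,0,0])

```text
clock: 13.35
ee_pos: [545.9, -208.1, 118.8]
ee_rot: [2.075, 1.971, 0.353]
contact_force: [14.4, 0.3, -3.4]
gripper_width: 0.128
```

```bash
python3 -c "
from h import *
where()"
```

```text
t 13.35 cx -88.0 y 0.4 cz 3.7 th 0.355 yawerr 0.0008 roll -0.0008 F [14.4  1.  -3.4] M [-0.07 -3.02 -0.14] w 10.89
```

```bash
cat >> h.py <<'E'
def rel(a,b):
    (p,A),(q,B)=pose(*a),pose(*b); return np.r_[A.T@(q-p)/10,R.from_matrix(A.T@B).as_rotvec()].round(3).tolist()
E
python3 -c "
from h import *
L=-91.2
P=lambda th:(L+10*np.sin(th),10*th,th)
t=[.355,.32,.285,.25,.215,.18,.15,.12,.09,.06,.03,0]
for a,b in zip(t,t[1:]): print(b,P(b)[0].round(2),rel(P(a),P(b)))"
```

```text
0.32 -88.05 [0.0, 0.068, 0.286, 0.035, 0.0, 0.0]
0.285 -88.39 [-0.0, 0.069, 0.287, 0.035, -0.0, 0.0]
0.25 -88.73 [-0.0, 0.069, 0.289, 0.035, 0.0, -0.0]
0.215 -89.07 [0.0, 0.07, 0.29, 0.035, 0.0, 0.0]
0.18 -89.41 [-0.0, 0.07, 0.291, 0.035, 0.0, -0.0]
0.15 -89.71 [0.0, 0.061, 0.251, 0.03, -0.0, -0.0]
0.12 -90.0 [-0.0, 0.062, 0.252, 0.03, 0.0, 0.0]
0.09 -90.3 [-0.0, 0.063, 0.253, 0.03, -0.0, -0.0]
0.06 -90.6 [-0.0, 0.063, 0.254, 0.03, -0.0, 0.0]
0.03 -90.9 [-0.0, 0.064, 0.255, 0.03, 0.0, -0.0]
0 -91.2 [0.0, 0.065, 0.256, 0.03, -0.0, 0.0]
```

Request:
carry_out(targets=[0,0.035,0.143,0.0175,0,0,0,0.035,0.143,0.0175,0,0,0,0.035,0.143,0.0175,0,0,0,0.035,0.143,0.0175,0,0,0,0.035,0.145,0.0175,0,0,0,0.035,0.145,0.0175,0,0,0,0,0,0,0,0,0,0,0,0,0,0])

```text
clock: 14.15
ee_pos: [551.0, -208.3, 111.9]
ee_rot: [2.136, 2.027, 0.264]
contact_force: [14.0, -2.8, 1.5]
gripper_width: 0.135
```

```bash
python3 -c "
from h import *
where()"
```

```text
t 14.15 cx -88.3 y 0.4 cz 2.8 th 0.257 yawerr -0.0004 roll 0.0017 F [14.2 -2.1  1.5] M [-0.48 -2.89 -0.19] w 11.45
```

Request:
carry_out(targets=[0,0.035,0.145,0.0175,0,0,0,0.035,0.145,0.0175,0,0,0,0.035,0.145,0.0175,0,0,0,0.035,0.145,0.0175,0,0,0,0,0,0,0,0,0,0,0,0,0,0])

```text
clock: 14.75
ee_pos: [553.9, -208.5, 106.7]
ee_rot: [2.176, 2.065, 0.196]
contact_force: [13.3, -1.8, 3.7]
gripper_width: 0.129
```

```bash
python3 -c "
from h import *
where()"
```

```text
t 14.75 cx -88.8 y 0.4 cz 2.1 th 0.188 yawerr -0.0007 roll 0.0013 F [13.3 -1.1  3.7] M [-0.5  -2.76 -0.13] w 10.93
```

Request:
carry_out(targets=[0,0.03,0.11,0.015,0,0,0,0.03,0.11,0.015,0,0,0,0.03,0.11,0.015,0,0,0,0,0,0,0,0,0,0,0,0,0,0])

```text
clock: 15.25
ee_pos: [555.5, -208.6, 103.5]
ee_rot: [2.201, 2.088, 0.152]
contact_force: [14.2, -3.8, 3.4]
gripper_width: 0.125
```

```bash
python3 -c "
from h import *
where()"
```

```text
t 15.25 cx -89.2 y 0.4 cz 2.0 th 0.144 yawerr -0.0008 roll 0.0012 F [14.4 -3.1  3.4] M [-0.5  -2.78 -0.15] w 10.64
```

Request:
carry_out(targets=[-0.05,0.03,0.11,0.015,0,0,-0.05,0.03,0.11,0.015,0,0,0,0,0,0,0,0,0,0,0,0,0,0])

```text
clock: 15.65
ee_pos: [556.4, -208.7, 101.3]
ee_rot: [2.218, 2.105, 0.123]
contact_force: [13.9, -1.0, 3.1]
gripper_width: 0.133
```

```bash
python3 -c "
from h import *
where()"
```

```text
t 15.65 cx -89.5 y 0.3 cz 1.9 th 0.114 yawerr -0.0006 roll 0.0024 F [14.  -0.2  3.1] M [-0.21 -2.8  -0.09] w 11.31
```

Request:
carry_out(targets=[0,0.03,0.115,0.015,0,0,0,0.03,0.115,0.015,0,0,0,0,0,0,0,0,0,0,0,0,0,0])

```text
clock: 16.05
ee_pos: [557.4, -208.8, 99.1]
ee_rot: [2.234, 2.12, 0.092]
contact_force: [13.7, -1.2, 3.7]
gripper_width: 0.128
```

```bash
python3 -c "
from h import *
where()"
```

```text
t 16.05 cx -89.7 y 0.3 cz 1.7 th 0.085 yawerr -0.0006 roll 0.0022 F [13.7 -0.5  3.7] M [-0.13 -2.76 -0.13] w 10.87
```

Request:
carry_out(targets=[0,0.03,0.115,0.015,0,0,0,0.03,0.115,0.015,0,0,0,0,0,0,0,0,0,0,0,0,0,0])

```text
clock: 16.45
ee_pos: [558.2, -208.8, 96.8]
ee_rot: [2.251, 2.135, 0.062]
contact_force: [13.4, -2.6, 4.3]
gripper_width: 0.128
```

```bash
python3 -c "
from h import *
where()"
```

```text
t 16.45 cx -90.0 y 0.3 cz 1.6 th 0.055 yawerr -0.0007 roll 0.0022 F [13.5 -1.9  4.3] M [-0.17 -2.78 -0.15] w 10.90
```

Request:
carry_out(targets=[0,0.03,0.105,0.0135,0,0,0,0.03,0.105,0.0135,0,0,0,0.03,0.105,0.0135,0,0,0,0,0,0,0,0,0,0,0,0,0,0])

```text
clock: 16.95
ee_pos: [559.3, -208.9, 93.6]
ee_rot: [2.273, 2.155, 0.019]
contact_force: [14.5, -0.6, 4.8]
gripper_width: 0.127
```

```bash
python3 -c "
from h import *
where()"
```

```text
t 16.95 cx -90.3 y 0.2 cz 1.4 th 0.015 yawerr -0.0010 roll 0.0021 F [14.5  0.2  4.8] M [-0.11 -2.81 -0.08] w 10.76
```

Request:
carry_out(targets=[0,0.03,0.12,0.015,0,0,0,0,0.04,0,0,0,0,0,0,0,0,0,0,0,0,0,0,0])

```text
clock: 17.35
ee_pos: [559.7, -208.9, 92.1]
ee_rot: [-2.279, -2.161, -0.003]
contact_force: [13.3, -1.5, 5.9]
gripper_width: 0.128
```

```bash
python3 -c "
from h import *
where()"
```

```text
t 17.35 cx -90.4 y 0.3 cz 0.9 th 0.001 yawerr -0.0011 roll 0.0021 F [13.4 -0.8  5.9] M [-0.19 -2.84 -0.12] w 10.91
```

Request:
carry_out(targets=[0,0.15,0,0,0,0,0,0.15,0,0,0,0,0,0.15,0,0,0,0,0,0.15,0,0,0,0,0,0.15,0,0,0,0,0,0.15,0,0,0,0,0,0,0,0,0,0,0,0,0,0,0,0])

```text
clock: 18.15
ee_pos: [564.6, -209.1, 91.4]
ee_rot: [-2.275, -2.158, 0.007]
contact_force: [6.6, -0.6, 11.0]
gripper_width: 0.131
```

```bash
python3 -c "
from h import *
where()"
```

```text
t 18.15 cx -85.8 y 0.3 cz 0.8 th -0.008 yawerr -0.0008 roll 0.0013 F [ 6.7 -0.3 11. ] M [-0.   -1.45 -0.04] w 11.14
```

Request:
carry_out(targets=[0,0,-0.1,-0.008,0,0,0,0.1,-0.05,0,0,0,0,0.1,0,0,0,0,0,0.1,0,0,0,0,0,0.1,0,0,0,0,0,0,0,0,0,0,0,0,0,0,0,0])

```text
clock: 18.85
ee_pos: [568.3, -209.4, 91.6]
ee_rot: [-2.278, -2.161, -0.002]
contact_force: [9.3, 0.7, 1.0]
gripper_width: 0.127
```

```bash
python3 -c "
from h import *
where()"
```

```text
t 18.85 cx -81.8 y 0.3 cz 0.5 th -0.001 yawerr -0.0009 roll 0.0019 F [9.3 1.1 1. ] M [ 0.06 -1.74 -0.07] w 10.81
```

Request:
carry_out(targets=[0,0.1,0,0,0,0,0,0.1,0,0,0,0,0,0.1,0,0,0,0,0,0.1,0,0,0,0,0,0,0,0,0,0,0,0,0,0,0,0])

```text
clock: 19.45
ee_pos: [571.5, -209.6, 91.4]
ee_rot: [-2.277, -2.16, 0.0]
contact_force: [7.9, 0.3, 2.1]
gripper_width: 0.129
```

```bash
python3 -c "
from h import *
where()"
```

```text
t 19.45 cx -78.7 y 0.2 cz 0.5 th -0.002 yawerr -0.0009 roll 0.0017 F [7.8 0.7 2.1] M [ 0.1  -1.43 -0.12] w 10.96
```

Request:
carry_out(targets=[0,0.1,0,0,0,0,0,0.1,0,0,0,0,0,0.1,0,0,0,0,0,0,0,0,0,0,0,0,0,0,0,0])

```text
clock: 19.95
ee_pos: [573.7, -209.7, 91.3]
ee_rot: [-2.277, -2.159, 0.002]
contact_force: [5.2, 0.2, 3.9]
gripper_width: 0.129
```

```bash
python3 -c "
from h import *
where()"
```

```text
t 19.95 cx -76.5 y 0.2 cz 0.5 th -0.004 yawerr -0.0009 roll 0.0016 F [5.2 0.5 3.9] M [ 0.07 -1.27 -0.13] w 10.94
```

Request:
carry_out(targets=[0,0.1,-0.02,0,0,0,0,0.1,-0.02,0,0,0,0,0,0,0,0,0,0,0,0,0,0,0])

```text
clock: 20.35
ee_pos: [573.7, -209.7, 91.3]
ee_rot: [-2.275, -2.158, 0.007]
contact_force: [2.4, 1.6, 7.0]
gripper_width: 0.13
```

```bash
python3 -c "
from h import *
where()"
```

```text
t 20.35 cx -76.7 y 0.2 cz 0.8 th -0.008 yawerr -0.0008 roll 0.0012 F [2.3 1.7 7. ] M [ 0.24 -0.82 -0.14] w 11.09
```

Request:
carry_out(targets=[0,0.1,-0.1,-0.006,0,0,0,0,0,0,0,0,0,0,0,0,0,0])

```text
clock: 20.65
ee_pos: [573.8, -209.8, 91.4]
ee_rot: [-2.276, -2.159, 0.003]
contact_force: [4.4, 2.9, 4.7]
gripper_width: 0.128
```

```bash
python3 -c "
from h import *
where()"
```

```text
t 20.65 cx -76.5 y 0.2 cz 0.6 th -0.004 yawerr -0.0007 roll 0.0015 F [4.2 3.2 4.7] M [ 0.48 -1.06 -0.13] w 10.90
```

Request:
carry_out(targets=[0.05,0.1,-0.08,0,0,0,0,0.1,-0.08,0,0,0,0,0,0,0,0,0,0,0,0,0,0,0])

```text
clock: 21.05
ee_pos: [573.7, -209.7, 91.4]
ee_rot: [-2.274, -2.157, 0.008]
contact_force: [3.9, 3.2, -5.0]
gripper_width: 0.127
```

```bash
python3 -c "
from h import *
where()"
```

```text
t 21.05 cx -76.7 y 0.2 cz 0.9 th -0.009 yawerr -0.0008 roll 0.0012 F [ 3.7  3.4 -5. ] M [ 0.53 -1.21 -0.07] w 10.82
```

Request:
carry_out(targets=[0.03,0,0.1,0,0,0,0,0,0,0,0,0])

```text
clock: 21.25
ee_pos: [573.7, -209.7, 91.3]
ee_rot: [-2.275, -2.158, 0.009]
contact_force: [1.6, 2.4, 2.8]
gripper_width: 0.127
```

Request:
carry_out(targets=[0,0,0,0,0,0,0,0,0,0,0,0,0,0,0,0,0,0,0,0,0,0,0,0,0,0,0,0,0,0], gripper=4)

```text
clock: 21.75
ee_pos: [573.8, -210.1, 91.0]
ee_rot: [-2.275, -2.157, 0.009]
contact_force: [-0.2, 0.1, -0.3]
gripper_width: 0.467
```

```bash
python3 -c "
from h import *
where()"
```

```text
t 21.75 cx -76.6 y -0.2 cz 0.5 th -0.008 yawerr -0.0013 roll -0.0000 F [-0.2  0.1 -0.3] M [-0.01  0.01  0.04] w 39.66
```

Released with no residual force. Next I retract straight up and look.

Request:
carry_out(targets=[0,0,-0.5,0,0,0,0,0,-1.5,0,0,0,0,0,-2.5,0,0,0,0,0,-2.5,0,0,0,0,0,-2.5,0,0,0,0,0,-2.5,0,0,0,0,0,-2,0,0,0,0,0,-1,0,0,0])

```text
clock: 22.55
ee_pos: [576.4, -209.7, 244.4]
ee_rot: [-2.278, -2.16, 0.004]
contact_force: [0.5, -0.1, 0.2]
gripper_width: 0.469
```

Request:
carry_out(targets=[0,0,0,0,0,0,0,0,0,0,0,0,0,0,0,0,0,0,0,0,0,0,0,0], gripper=8.5)

```text
clock: 22.95
ee_pos: [574.7, -209.9, 240.0]
ee_rot: [-2.274, -2.157, 0.01]
contact_force: [-1.3, 0.2, 0.7]
gripper_width: 1.0
```

```bash
python3 -c "
from h import *
g=snap('wrist','w4.png'); cv2.imwrite('pics/w4b.png',cv2.resize(g['img'],(800,600),interpolation=cv2.INTER_CUBIC))
g=snap('scene','s4.png'); cv2.imwrite('pics/s4b.png',cv2.resize(g['img'][100:300,100:367],(800,600),interpolation=cv2.INTER_CUBIC))"
```

```text
(no output)
```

View pics/w4b.png

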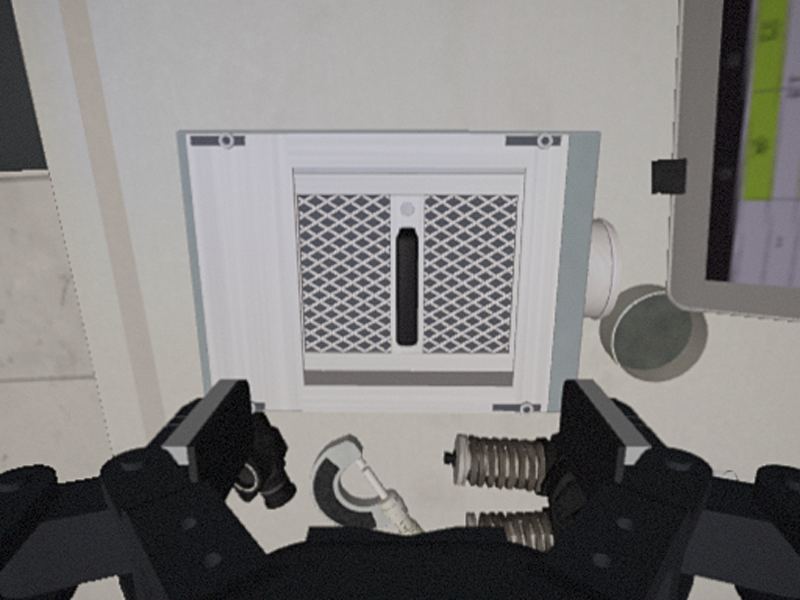

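View pics/s4b.png

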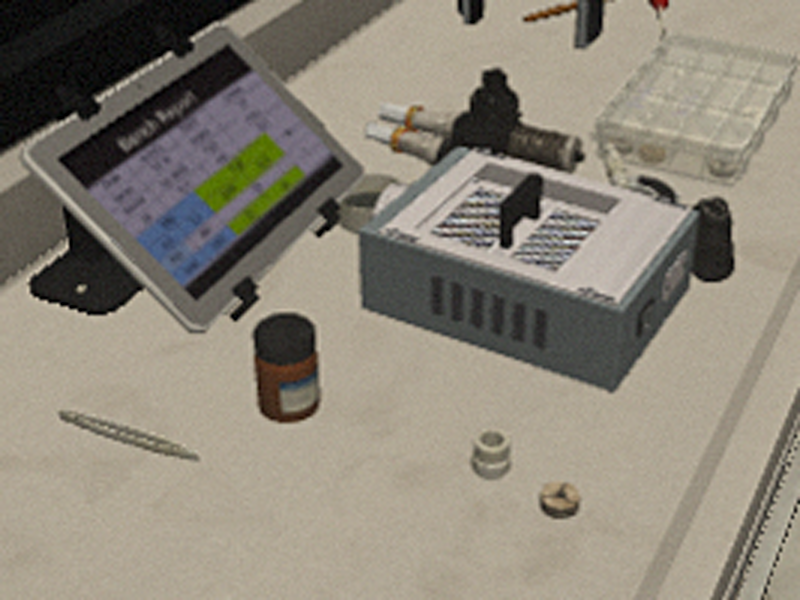

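The wrist view shows the panel square in the well. Its y edges are at rows 175 and 371, the handle is at (407,287), and both ends are hidden under the lips. In the scene view the jar, nut, disc and injector body stand where they were.

```bash
python3 -c "
from h import *
c=load('w4.png'); Z=R.from_euler('z',-PSI).as_matrix()
for p,z in [((295,176),68),((523,176),68),((304,371),68),((513,371),68),((406,230),108),((407,346),108)]: print((Z@(plane(c,p[0]*.64,p[1]*.64,z)-S)).round(1))
print(env.sign_off())"
```

```text
[-63.6  57.9  10. ]
[65.5 57.5 10. ]
[-64.9 -61.1  10. ]
[ 65.9 -60.9  10. ]
[-0.4 32.2 50. ]
[  0.  -29.8  50. ]
the job is handed in; nothing more can be done
None
```

The panel is back in the extractor, handle up, flat under both lips and released. I handed the job in at about 23 s on the robot's clock. `sign_off` gives no verdict.

**What I did:** I gripped the handle bar and tilted the panel 0.35 rad, then passed its robot-side end under the wide lip. I pushed it back against the spring bar until it met the lugs. The other end then went down past the narrow lip, and I eased the panel forward to the end wall and let go.

**Last checks:**
- **Forces:** The highest wrist reading was about 14.5 N along x, with up to about 13.6 N of lift at a different moment. I only read forces at the end of each move, so brief peaks in between were not seen.
- **Lying flat:** Before I let go, the tool put the panel about 0.5 mm above the ledges and within 0.01 rad of level. The force on the tool was zero once the jaws opened.
- **Position:** The last picture puts the handle centred on the frame along x (within 0.5 mm). The panel is about 1 to 2 mm towards -y, within the 5 mm allowed, and square.
- **Bystanders:** They look unmoved in the scene picture; I did not measure them.

**Disagreements:**
- **Lug position:** The lugs were met about 2 mm farther back than the camera estimate, probably calibration and grip offset.
- **Frame offset:** The frame sits about 9 mm towards +x of nominal. That left only about 1 to 2 mm of margin on the checkpoint for passing under the wide lip. It also puts the panel about 9 mm from the nominal seat, where 13 mm is allowed.

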